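# Seat the lens cells in the keyed carrier and lock it

### The arm

A 6-joint arm with a two-finger parallel gripper is mounted at the origin on a cart in front of the work surface, level with it; the furniture and walls round the work are solid. World frame = base frame: x ahead of the robot, y to its left, z up, the work surface at z = 0. Lengths are in m, angles in degrees, forces in N, time in s.
With the tool pointing down it reaches from about 0.4 to 0.825 m from the base axis. Payload 7 kg.
Tool frame: the origin (TCP) lies midway between the tips of the shut fingers; the grasp point (between the pads) lies 19 mm behind it; z points along the fingers, y is the line along which they close (so a half turn about z gives the same grasp; the last joint's range is limited). The gripper opens to 88 mm and grips with 3 to 60 N. Pads are 19 mm wide; open, the fingers measure 130 mm over their backs; the gripper's body (78 mm by 193 mm) begins 47 mm behind the grasp point.
Start: joints at [16.507, 20.546, 0.682, 0, -70.136, -16.507], TCP at [0.675, -0, 0.227] pointing down, gripper open.
Joint ranges: [-176.03, 176.03], [-82.01, 121.73], [-58.28, 71.71], [-173.87, 95.51], [-174.79, -0.11], [-173.66, 173.66]. Speed limits (degrees/s): [136.94, 136.94, 172.46, 180, 180, 180].

### API

Orientations are given as [roll, pitch, yaw] about the fixed x, y, z axes, in that order (R = Rz(yaw) Ry(pitch) Rx(roll)).
In Python, from plant import telemetry, viewer, workorder gives the robot as it stands. The module is installed in compiled form; this text tells all that it offers.
- The arm moves only by the tool carry_out, never from a script. Its argument "rows" is a list of rows, each a list of 6 numbers: the shift along the tool's x, y, z in m, then the turn, a rotation vector about the tool's x, y, z in rad. In form: [[tx, ty, tz, ax, ay, az], ...]. A call has 1 to 8 rows; each row is the pose to reach, as a shift and turn from the pose commanded when the call began, along the tool's axes at that moment; what a row does not reach only later rows make up. A row lasts 1/8 s, in which the tool goes at most 62.5 mm and 10.7 degrees, less where a joint would pass 70% of its speed; a pose out of reach is approached as far as the arm can. A call with a gripper value outside its range is refused whole. "grip" is the gripper's target within -1 to 1 (fully open at 1, half-way at 0, shut at -1), set as the call begins (left out, the last holds). The fingers move at their own pace and stop on an object; the grip force is fixed at half the most. Time passes only in rows, so rows that repeat a pose let the fingers close. It gives the time, the measured TCP pose, the force, the opening and the grip force at its end, in the units of the state.
- telemetry.get_obs(): the state, without advancing time (a new reading comes with each control period).
- viewer.snapshot(name): name is "scene" or "side" or "wrist"; returns the picture (400x640x3 uint8, red, green, blue); there is no depth.
- viewer.camera_info(name): a dict with "intrinsics" (3x3 intrinsics, pixels), "extrinsics" (4x4, takes a point from camera to world coordinates); the wrist camera has in their place "tool_from_camera" (4x4, takes a point from camera to tool coordinates, whose origin is the TCP and whose axes are the flange's). Camera axes: x right, y down, z forward; pixel columns grow to the right and rows downward; lengths in m; the calibration is good to about 2 mm. A picture is of the moment at which its call begins: read the wrist's pose just before it. camera_info takes no time and is no camera call.
- workorder.close_job(): hands the job in; it is judged then, once.
The state is a dict: "clock": time; "joint_pos": joint angles; "qvel": joint speeds; "tau": joint torques, N m; "tool_pos": TCP position; "orientation": TCP orientation; "force": force on the tool from outside, world axes, zero at the start; "moment": the same for the moment, N m; "opening": finger opening in m; "gripper_force": force on a finger pad.
Only numpy, scipy, OpenCV 4.12 (cv2) and the standard library are available. Lean on these libraries where they do the work, as an engineer would, in place of code of your own. Each camera call takes 0.05 s, during which the arm holds its last target. There are 200 camera calls.

### The job

Pull the carrier's retaining bar fully open, put every lens cell that stands on the worktop into a seat of its own size (small cells in the row nearer the robot, large ones in the far row; any seat of the row), turning each until its lugs find the keyways and it drops fully down onto the seat's floor. When all are down, push the bar fully home over their lugs, and leave the other things on the bench alone.

Things in the scene. Friction and masses are not known exactly. Their poses are not given: they have to be found in the camera images.
- carrier: fixed carrier: aluminium plate 200 (x) x 204 (y) x 6 mm with four seats, small at x = -50 mm, large at x = +50 mm, y = +48 and -48 mm, each in a grey ring 20 mm high (tops 26 mm above the worktop), clamped at its own angle. Origin: centre of underside; x away from the robot, z up. Yaw up to 0.25 rad.
- seat_small_a (a point): small seat, near row: centre of its floor, 6 mm above the worktop, axes as the carrier's. Its ring has a 56 mm bore and two through keyways half a turn apart, 20 mm wide. Keyways lie along carrier x or turned up to 0.45 rad either way, differing by seat and run; this point does not tell the angle.
- seat_small_b (a point): small seat, near row: centre of its floor, 6 mm above the worktop, axes as the carrier's. Its ring has a 56 mm bore and two through keyways half a turn apart, 20 mm wide. Out of line, a cell's lugs stand on the ring, underside 12 mm over the floor, flange 8 mm in the bore; turned to about 0.08 rad of the keyways it drops to the floor.
- seat_large_a (a point): large seat, far row: centre of its floor, 6 mm above the worktop, axes as the carrier's. Its ring has a 68 mm bore and two through keyways half a turn apart, 20 mm wide. Keyways lie along carrier x or turned up to 0.45 rad either way, differing by seat and run; this point does not tell the angle.
- seat_large_b (a point): large seat, far row: centre of its floor, 6 mm above the worktop, axes as the carrier's. Its ring has a 68 mm bore and two through keyways half a turn apart, 20 mm wide. Out of line, a cell's lugs stand on the ring, underside 12 mm over the floor, flange 8 mm in the bore; turned to about 0.08 rad of the keyways it drops to the floor.
- bar (a joint): travel of the retaining bar between the rows: 0 = home (four tabs over the inner lugs, partly covering the seats), 0.050 m = fully open (tabs between the seats). Opens along carrier -y; hard stops, about 2 N friction, stays put. Bar 16 mm wide, tabs 38 x 24 mm, 28 to 33 mm above the worktop; a cell standing on its ring blocks it.
- bar_grip (a point): the bar's grip: black upright block at its -y end, 14 mm thick (carrier x) x 34 mm (y), 29 to 71 mm above the worktop; pinch it from above across its thickness and draw along carrier y. The point is its middle, 56 mm above the worktop, axes as the carrier's; it moves with the bar.
- cell_small_1: a small lens cell, 0.2 kg: steel flange 52 mm across, 18 mm high (lowest 6 mm taper in to 40 mm), on it a round black barrel 40 mm across, from 18 to 66 mm height, gripped from above at any yaw. Two lugs half a turn apart, 14 mm wide, 8 to 18 mm above the underside, reach 34 mm from the axis. Origin: centre of underside; z up; x through the two lugs (a half turn is alike). Absent: None.
- cell_small_2: a small lens cell, 0.2 kg: steel flange 52 mm across, 18 mm high (lowest 6 mm taper in to 40 mm), on it a round black barrel 40 mm across, from 18 to 66 mm height, gripped from above at any yaw. Two lugs half a turn apart, 14 mm wide, 8 to 18 mm above the underside, reach 34 mm from the axis. Origin: centre of underside; z up; x through the two lugs (a half turn is alike). Absent: None.
- cell_large_1: a large lens cell, 0.2 kg: steel flange 64 mm across, 18 mm high (lowest 6 mm taper in to 52 mm), on it a round black barrel 40 mm across, from 18 to 66 mm height, gripped from above at any yaw. Two lugs half a turn apart, 14 mm wide, 8 to 18 mm above the underside, reach 40 mm from the axis. Origin: centre of underside; z up; x through the two lugs (a half turn is alike). Absent: None.
- cell_large_2: a large lens cell, 0.2 kg: steel flange 64 mm across, 18 mm high (lowest 6 mm taper in to 52 mm), on it a round black barrel 40 mm across, from 18 to 66 mm height, gripped from above at any yaw. Two lugs half a turn apart, 14 mm wide, 8 to 18 mm above the underside, reach 40 mm from the axis. Origin: centre of underside; z up; x through the two lugs (a half turn is alike). Absent: None.
- beaker: bystander: a clear beaker, 44 mm across and 58 mm high; origin at its underside
- wash_bottle: bystander: a white wash bottle with a red spout, 201 mm high; origin at its underside
- tape_roll: bystander: a roll of tape lying flat, 78 mm across, 19 mm high; origin at its underside
Things that resemble listed ones, but are neither listed nor needed, are in the scene too. Leave any orange look-alike of the cell_large_1 alone.

How it is judged:
By the outcome, as a careful person would: the job done as asked, in the order asked, and still so for the second after the job is handed in, with the robot touching nothing.
Of cell_small_1, cell_small_2, cell_large_1, cell_large_2 only 3 to 4 are there at a start; the rules pass over those that are not, and their reading is None.
At some moment in a run one of cell_small_1, cell_small_2, cell_large_1, cell_large_2 may be knocked a few centimetres aside while the robot is not near it.
Once in a run the grip may slacken for a moment while it holds something.
It also fails if it takes over 210 s, if anything falls off the work surface, if the arm or the gripper's body presses on something with over 40 N, if the wrist force passes 120 N, or if a joint passes its speed limit or range.

## Working session

There is one attempt and no reset: what is moved stays moved. The work goes in short steps, Python scripts to look and compute and a tool call to move; the robot and the scene stay as the last step left them, time stands still between calls to the robot, and variables do not carry over. Pictures are saved under pics/ and viewed, at most 14 in all, crops included, and the job is handed in when it is done.

Besides the shell and the picture viewer there is one more tool, called after "Call:" as name(argument=value, ...), one argument or row to a line, values as JSON. carry_out: Moves the arm, as the interface text tells. Its arguments: {"type":"object","properties":{"rows":{"type":"array"},"grip":{"type":"number"}},"required":["rows"]}

```bash
mkdir -p pics
python3 - <<'E'
from plant import telemetry, viewer
import cv2, numpy as np
o=telemetry.get_obs(); print(o)
for n in ("scene","side","wrist"):
    im=viewer.snapshot(n); cv2.imwrite(f"pics/{n}0.png",im[...,::-1])
    print(n,{k:np.round(v,4).tolist() if not isinstance(v,(str,int)) else v for k,v in viewer.camera_info(n).items()})
E
```

```text
{'clock': 0.0, 'joint_pos': array([ 1.65072972e+01,  2.05934705e+01,  6.37420640e-01, -1.79543300e-02,
       -7.01348547e+01, -1.65071884e+01]), 'qvel': array([-0.06582289,  0.04386241,  0.08262833, -0.00766492,  0.03203067,
       -0.04619948]), 'tau': array([-8.00930356e-04, -5.82726967e+01,  2.93058443e+01,  6.99745238e+00,
        6.93249181e-03, -2.06530804e-04]), 'tool_pos': array([ 6.74555771e-01, -2.29602450e-05,  2.25634211e-01]), 'orientation': array([ 1.79908046e+02, -9.64879120e-03, -9.00059979e+01]), 'force': array([-0.43837238, -0.09018191,  0.04827824]), 'moment': array([0.0056349 , 0.00356123, 0.0121255 ]), 'gripper_force': 0.0, 'opening': 0.0875016488200599}
scene {'intrinsics': [[406.2163, 0.0, 322.5496], [0.0, 406.2163, 195.5966], [0.0, 0.0, 1.0]], 'extrinsics': [[0.5521, -0.3061, 0.7756, -0.3669], [-0.8338, -0.2097, 0.5107, -0.6431], [0.0063, -0.9286, -0.3709, 0.5298], [0.0, 0.0, 0.0, 1.0]]}
side {'intrinsics': [[494.9343, 0.0, 323.2099], [0.0, 494.9343, 210.9353], [0.0, 0.0, 1.0]], 'extrinsics': [[-0.8193, -0.3992, 0.4115, -0.0632], [-0.5731, 0.5484, -0.6089, 0.935], [0.0174, -0.7348, -0.6781, 1.135], [0.0, 0.0, 0.0, 1.0]]}
wrist {'intrinsics': [[345.6297, 0.0, 322.031], [0.0, 345.6297, 198.905], [0.0, 0.0, 1.0]], 'tool_from_camera': [[0.0005, -0.9686, -0.2485, 0.0674], [1.0, 0.0002, 0.0011, -0.0002], [-0.001, -0.2485, 0.9686, -0.1578], [0.0, 0.0, 0.0, 1.0]]}
```

View pics/scene0.png

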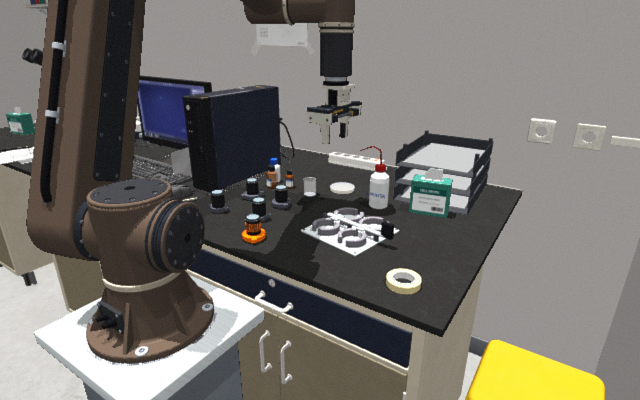

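View pics/wrist0.png

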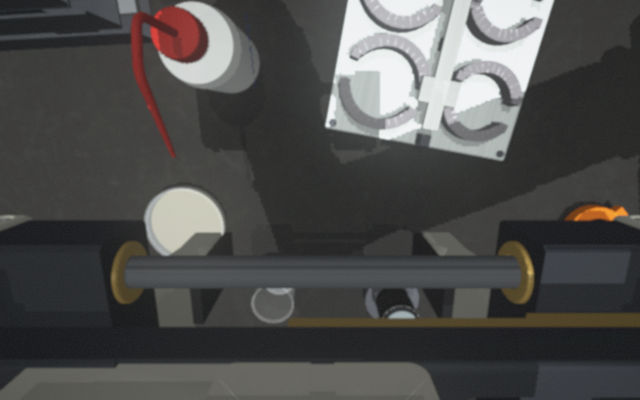

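Scene view: four black cells at about (218,203), (252,190), (282,198) and (260,210), with the orange look-alike at (254,232), which I leave alone. The carrier is at (350,230) with its black grip at (388,230). The wash bottle is at (379,190), the beaker at (310,187) and the tape roll at (404,281). The wrist view shows the carrier at the top and the wash bottle at (200,45).

View pics/side0.png

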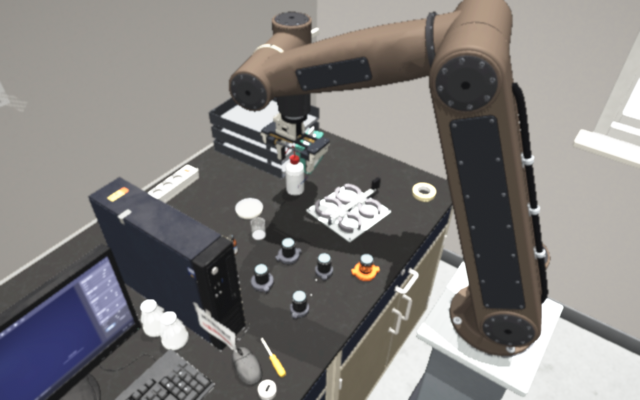

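```bash
cat > h.py <<'E'
import numpy as np, cv2
from scipy.spatial.transform import Rotation as R
from plant import telemetry, viewer
def tool(o=None):
    o=o or telemetry.get_obs(); T=np.eye(4)
    T[:3,:3]=R.from_euler('xyz',o['orientation'],degrees=True).as_matrix(); T[:3,3]=o['tool_pos']; return T
def cam(n,T=None):
    i=viewer.camera_info(n); K=np.array(i['intrinsics'])
    E=np.array(i['extrinsics']) if n!='wrist' else (tool() if T is None else T)@np.array(i['tool_from_camera'])
    return K,E
def ray(n,px,z,T=None):
    "pixels Nx2 -> world points on plane z"
    K,E=cam(n,T); px=np.atleast_2d(px).astype(float)
    d=(E[:3,:3]@np.linalg.inv(K)@np.c_[px,np.ones(len(px))].T).T
    s=(z-E[2,3])/d[:,2]; return E[:3,3]+d*s[:,None]
def proj(n,P,T=None):
    K,E=cam(n,T); P=np.atleast_2d(P); c=(P-E[:3,3])@E[:3,:3]; q=c@K.T; return q[:,:2]/q[:,2:]
def snap(n,f=None):
    T=tool(); im=viewer.snapshot(n)[...,::-1].copy()
    if f: cv2.imwrite('pics/'+f+'.png',im)
    return im,T
E
python3 - <<'E'
from h import *
s=[(289,243),(324,259),(262,270),(299,296),(366,260)]
c=[(282,190),(260,202),(252,181),(218,194),(252,219)]
print(ray('side',s,.066).round(3)); print(ray('scene',c,.066).round(3))
print('corners side',ray('side',[(348,238),(307,210),(347,182),(390,213)],.006).round(3))
print('bottle',ray('side',[(295,192)],0),'beaker',ray('side',[(258,237)],0),'tape',ray('side',[(424,191)],.019))
im=cv2.imread('pics/side0.png'); a=cv2.resize(im[165:330,225:440],None,fx=3.6,fy=3.6,interpolation=cv2.INTER_CUBIC)
cv2.imwrite('pics/sidecrop.png',a)
E
```

```text
[[0.587 0.15  0.066]
 [0.467 0.141 0.066]
 [0.584 0.277 0.066]
 [0.445 0.289 0.066]
 [0.366 0.073 0.066]]
[[0.57  0.128 0.066]
 [0.456 0.12  0.066]
 [0.579 0.265 0.066]
 [0.431 0.27  0.066]
 [0.355 0.058 0.066]]
corners side [[ 0.485 -0.021  0.006]
 [ 0.669 -0.05   0.006]
 [ 0.641 -0.255  0.006]
 [ 0.435 -0.203  0.006]]
bottle [[ 0.76235047 -0.10626058  0.        ]] beaker [[0.72355334 0.13868404 0.        ]] tape [[ 0.38799046 -0.35873084  0.019     ]]
```

View pics/sidecrop.png

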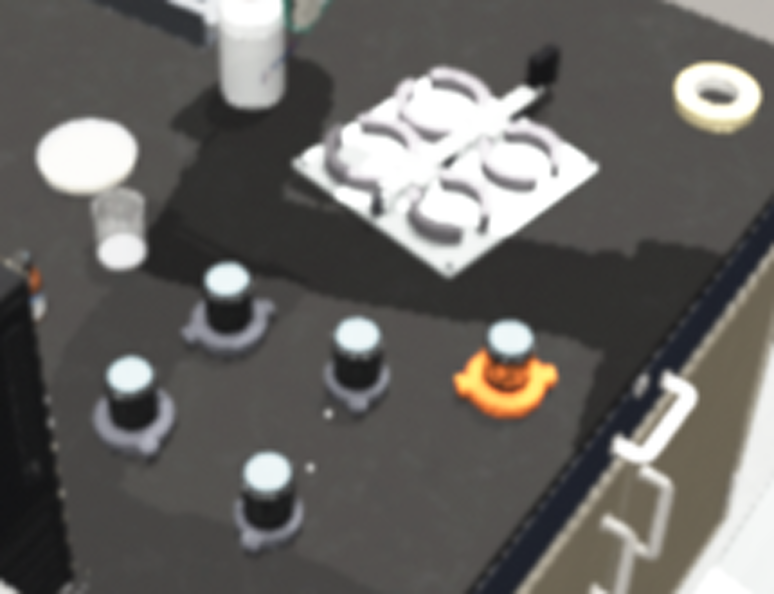

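Side crop: the two large cells (64 mm flange) are at crop (228,300) and (132,400), and the two small ones at (357,370) and (268,500). The orange look-alike at (505,380) is excluded. All four cells are present. The carrier yaw is about -0.14. Next I look from above the carrier.

Call:
carry_out(
  rows=[
    [0.03, 0.055, 0, 0, 0, 0.07],
    [0.063, 0.118, 0, 0, 0, 0.14],
    [0.063, 0.118, 0, 0, 0, 0.14],
    [0.063, 0.118, 0, 0, 0, 0.14],
  ],
)

```text
clock: 0.65
tool_pos: [0.5569, -0.0633, 0.2272]
orientation: [-179.9, 0.0, -98.0]
force: [0.8, -0.2, -0.1]
opening: 0.0877
gripper_force: 0.0
```

Run:
```python
from h import *
o=telemetry.get_obs(); print(o['tool_pos'],o['orientation'],o['clock'])
im,T=snap('wrist'); cv2.imwrite('pics/w1.png',im); np.save('T1.npy',T)
cv2.imwrite('pics/w1c.png',cv2.resize(im[0:290,180:470],None,fx=2,fy=2,interpolation=cv2.INTER_CUBIC))
```

```text
[ 0.55687701 -0.06327907  0.22718354] [-1.79934165e+02  2.17996461e-02 -9.80278434e+01] 0.65
```

View pics/w1c.png

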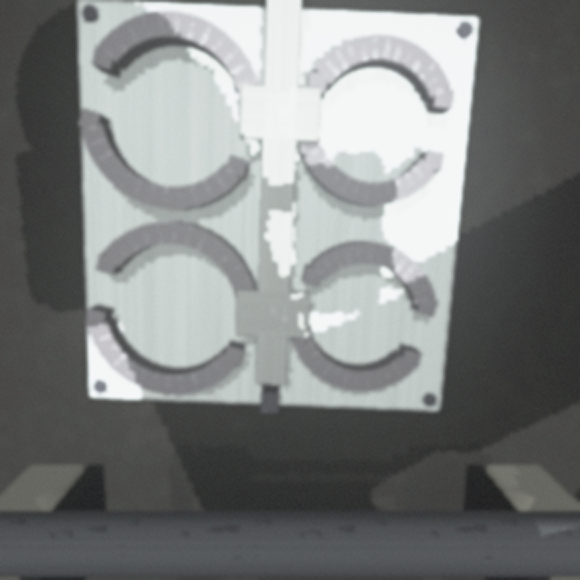

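The close view shows the carrier with its corners at crop (78,3), (480,18), (440,410) and (90,398). The small seats are on the right and the large on the left. The bar is home, with tabs at (280,112) and (270,315). The outer keyways are visible at crop (435,130), (420,330), (88,95) and (95,295).

```bash
cat > seats.py <<'E'
from h import *
T=np.load('T1.npy'); im=cv2.imread('pics/w1.png'); g=cv2.cvtColor(im,cv2.COLOR_BGR2GRAY)
c=np.array([(78,3),(480,18),(440,410),(90,398)])/2+[180,0]
W=ray('wrist',c,.006,T)[:,:2]   # +x-y , -x-y, -x+y, +x+y
print(W.round(4)); L=[np.linalg.norm(W[i]-W[(i+1)%4]) for i in range(4)]; print('sides',np.round(L,4))
ctr=W.mean(0); ex=(W[0]+W[3]-W[1]-W[2]); ey=(W[2]+W[3]-W[0]-W[1])
yx=np.arctan2(ex[1],ex[0]); yy=np.arctan2(-ey[0],ey[1]); yaw=(yx+yy)/2
print('ctr',ctr.round(4),'yaw',yx,yy)
E
cat >> seats.py <<'E'
ux=np.array([np.cos(yaw),np.sin(yaw)]); uy=np.array([-ux[1],ux[0]])
S={n:ctr+sx*ux+sy*uy for n,sx,sy in [('sa',-.05,.048),('sb',-.05,-.048),('la',.05,.048),('lb',.05,-.048)]}
np.savez('car.npz',ctr=ctr,yaw=yaw,**S)
E
python3 - <<'E'
from seats import *
rows=[]
for n,r0 in [('sb',28),('sa',28),('lb',34),('la',34)]:
    P=[]
    ang=np.radians(np.arange(-60,61,.25)); rr=np.arange(r0+1,r0+9,.25)/1000
    base=np.pi if n[0]=='s' else 0
    a=yaw+base+ang
    pts=np.array([[*(S[n]+r*np.array([np.cos(t),np.sin(t)])),.026] for r in rr for t in a])
    q=proj('wrist',pts,T).astype(np.float32).reshape(len(rr),len(a),2)
    s=cv2.remap(im,q[...,0],q[...,1],cv2.INTER_LINEAR)
    rows.append(cv2.resize(s,(780,130))); print(n,S[n].round(4),proj('wrist',[*S[n],.006],T).round(1))
cv2.imwrite('pics/polar.png',np.vstack(rows))
E
```

```text
[[ 0.6339 -0.2471]
 [ 0.4379 -0.2128]
 [ 0.4744 -0.0143]
 [ 0.67   -0.0488]]
sides [0.199  0.2018 0.1986 0.2015]
ctr [ 0.554  -0.1307] yaw -0.174176861219032 -0.18092497206085797
sb [ 0.4963 -0.1691] [[366.1  64.1]]
sa [ 0.5133 -0.0747] [[360.  157.2]]
lb [ 0.5948 -0.1868] [[268.9  60.2]]
la [ 0.6117 -0.0923] [[268.9 153.8]]
```

View pics/polar.png

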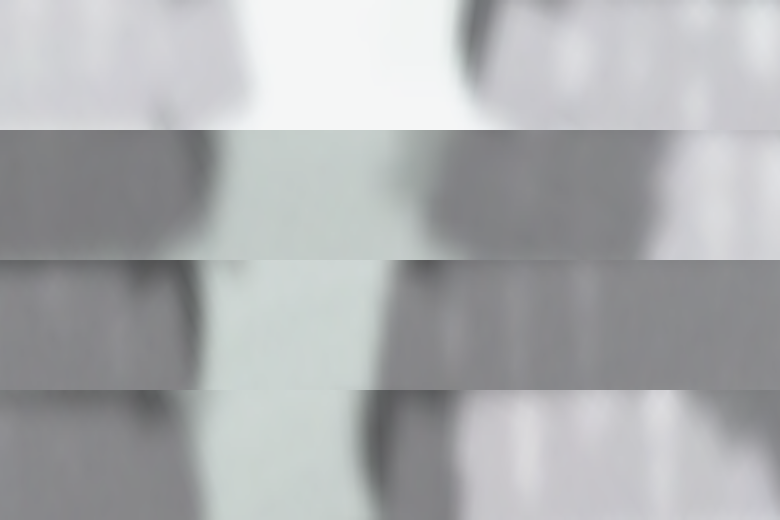

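Run:
```python
from h import *
d=np.load('car.npz'); ctr=d['ctr']; yaw=float(d['yaw']); M=np.array([[np.cos(yaw),np.sin(yaw)],[-np.sin(yaw),np.cos(yaw)]])
for n in('side','scene'):
    im=cv2.imread(f'pics/{n}0.png'); g=im.max(2); p=proj(n,[*(ctr+M.T@[0,-.14]),.05])[0].astype(int)
    x0,y0=p-[30,30]; m=(g[y0:y0+60,x0:x0+60]<28).astype(np.uint8)
    k,l,st,ce=cv2.connectedComponentsWithStats(m)
    for i in range(1,k):
        if st[i,4]>25:
            q=ce[i]+[x0,y0]; w=ray(n,[q],.05)[0,:2]; print(n,q.round(1),st[i],w.round(4),'carrier',(M@(w-ctr)).round(4))
```

```text
scene [387.3 231. ] [ 21  24  12  15 134] [ 0.5237 -0.2607] carrier [-0.0069 -0.1332]
```

```bash
cat >> h.py <<'E'
C=lambda: None
def carr(p):
    d=np.load('car.npz'); y=float(d['yaw']); return d['ctr']+np.array([[np.cos(y),-np.sin(y)],[np.sin(y),np.cos(y)]])@np.array(p)
def goto(x,y,z=None,yaw=None):
    "print row from present pose (assumes tool down)"
    o=telemetry.get_obs(); T=tool(o); w=np.radians(o['orientation'][2])
    p=np.array([x,y,T[2,3] if z is None else z])-T[:3,3]
    c,s=np.cos(w),np.sin(w); r=[c*p[0]+s*p[1], s*p[0]-c*p[1], -p[2]]
    dz=0 if yaw is None else -((np.radians(yaw)-w+np.pi/2)%np.pi-np.pi/2)
    print('row',np.round(r,4),'az',round(dz,3),'| now',o['tool_pos'].round(4),o['orientation'].round(1),'t',round(o['clock'],2))
E
python3 - <<'E'
from h import *
goto(*carr([0,-.075]),.2272,-100.2); goto(*carr([0,-.136]),.037,-100.2)
E
```

```text
row [ 0.1426 -0.0031 -0.0003] az 0.038 | now [ 0.5576 -0.0629  0.2269] [-179.9    0.   -98. ] t 0.7
row [ 0.2036 -0.0008  0.1899] az 0.038 | now [ 0.5576 -0.0629  0.2269] [-179.9    0.   -98. ] t 0.7
```

Call:
carry_out(
  rows=[
    [0.055, -0.001, 0, 0, 0, 0.038],
    [0.11, -0.003, 0, 0, 0, 0.038],
    [0.1426, -0.003, 0, 0, 0, 0.038],
    [0.1426, -0.003, 0, 0, 0, 0.038],
    [0.1426, -0.003, 0, 0, 0, 0.038],
  ],
)

```text
clock: 1.32
tool_pos: [0.5409, -0.2043, 0.2259]
orientation: [180.0, -0.0, -100.2]
force: [0.0, 0.9, -0.1]
opening: 0.0874
gripper_force: 0.0
```

Run:
```python
from h import *
im,T=snap('wrist','w2'); np.save('T2.npy',T)
g=im.max(2); p=proj('wrist',[*carr([0,-.135]),.071],T)[0]; print('expect',p,T[:3,3])
x0,y0=(p-[45,45]).astype(int); x0=max(x0,0);y0=max(y0,0)
m=(g[y0:y0+100,x0:x0+90]<35).astype(np.uint8)
k,l,st,ce=cv2.connectedComponentsWithStats(m)
d=np.load('car.npz'); yaw=float(d['yaw']); M=np.array([[np.cos(yaw),np.sin(yaw)],[-np.sin(yaw),np.cos(yaw)]])
for i in range(1,k):
    if st[i,4]>60:
        q=ce[i]+[x0,y0]; w=ray('wrist',[q],.071,T)[0,:2]; print(q.round(1),st[i],'carrier',(M@(w-d['ctr'])).round(4))
cv2.imwrite('pics/w2c.png',cv2.resize(im[0:230,180:470],None,fx=2,fy=2))
```

```text
expect [321.89710117 118.59411006] [ 0.54085938 -0.20431719  0.22592619]
```

View pics/w2c.png

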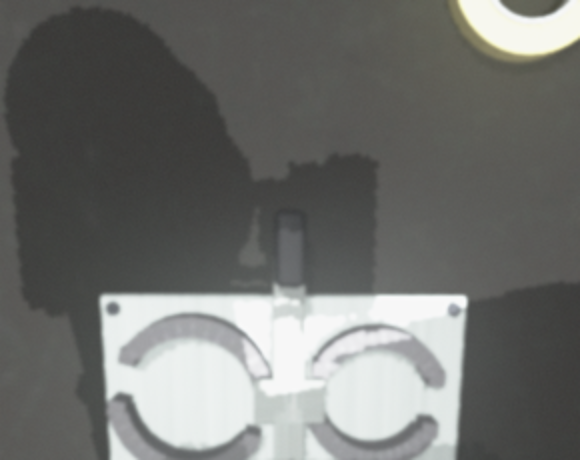

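The grip's top face is centred at crop (291,248), which is pixel (325.5,124), just above the plate edge. The tape is at the upper right, clear of it.

Run:
```python
from h import *
T=np.load('T2.npy'); w=ray('wrist',[(325.5,124)],.071,T)[0]; print(w); goto(w[0],w[1],.038,-100.2)
```

```text
[ 0.52785564 -0.25846126  0.071     ]
row [0.0559 0.0031 0.1881] az 0.001 | now [ 0.5408 -0.204   0.2261] [ 180.     0.  -100.2] t 1.38
```

Call:
carry_out(
  rows=[
    [0.056, 0.003, 0.02, 0, 0, 0],
    [0.056, 0.003, 0.08, 0, 0, 0],
    [0.056, 0.003, 0.13, 0, 0, 0],
    [0.056, 0.003, 0.17, 0, 0, 0],
    [0.056, 0.003, 0.188, 0, 0, 0],
    [0.056, 0.003, 0.188, 0, 0, 0],
  ],
)

```text
clock: 2.12
tool_pos: [0.5268, -0.2581, 0.037]
orientation: [179.8, -0.0, -100.1]
force: [0.8, -1.1, 0.3]
opening: 0.088
gripper_force: 0.0
```

Call:
carry_out(
  rows=[
    [0, 0, 0, 0, 0, 0],
    [0, 0, 0, 0, 0, 0],
    [0, 0, 0, 0, 0, 0],
    [0, 0, 0, 0, 0, 0],
    [0, 0, 0, 0, 0, 0],
    [0, 0, 0, 0, 0, 0],
  ],
  grip=-1,
)

```text
clock: 2.88
tool_pos: [0.5271, -0.2593, 0.0386]
orientation: [180.0, -0.0, -100.2]
force: [1.1, 0.3, -0.0]
opening: 0.0334
gripper_force: 0.0
```

Call:
carry_out(
  rows=[
    [0, 0, 0, 0, 0, 0],
    [0, 0, 0, 0, 0, 0],
    [0, 0, 0, 0, 0, 0],
    [0, 0, 0, 0, 0, 0],
  ],
)

```text
clock: 3.38
tool_pos: [0.5285, -0.2595, 0.0387]
orientation: [-179.9, -0.0, -100.2]
force: [5.3, -2.9, -3.9]
opening: 0.0138
gripper_force: 30.0
```

Call:
carry_out(
  rows=[
    [0.01, 0, 0, 0, 0, 0],
    [0.02, 0, 0, 0, 0, 0],
    [0.03, 0, 0, 0, 0, 0],
    [0.04, 0, 0, 0, 0, 0],
    [0.045, 0, 0, 0, 0, 0],
    [0.049, 0, 0, 0, 0, 0],
    [0.053, 0, 0, 0, 0, 0],
    [0.053, 0, 0, 0, 0, 0],
  ],
)

```text
clock: 4.38
tool_pos: [0.5196, -0.3078, 0.0385]
orientation: [-179.9, 0.2, -100.2]
force: [7.5, 21.4, 2.9]
opening: 0.0137
gripper_force: 30.0
```

The bar is at its stop after about 49 mm, with force rising to 21 N. I release and rise, and check tower clearance from the saved pictures.

Call:
carry_out(
  rows=[
    [0, 0, 0, 0, 0, 0],
    [0, 0, 0, 0, 0, 0],
    [0, 0, 0, 0, 0, 0],
    [0, 0, -0.05, 0, 0, 0],
    [0, 0, -0.11, 0, 0, 0],
    [0, 0, -0.17, 0, 0, 0],
    [0, 0, -0.19, 0, 0, 0],
    [0, 0, -0.19, 0, 0, 0],
  ],
  grip=1,
)

```text
clock: 5.38
tool_pos: [0.5182, -0.312, 0.2307]
orientation: [-179.8, -0.0, -100.2]
force: [0.6, -0.1, -0.1]
opening: 0.0857
gripper_force: 0.0
```

Run:
```python
from h import *
print('tower scene',ray('scene',[(210,187),(283,157)],0).round(3),'side',ray('side',[(217,347),(242,325),(238,240)],0).round(3))
# bar position check
im,T=snap('wrist','w3')
goto(.46,.205,.227,-90)
```

```text
tower scene [[0.577 0.477 0.   ]
 [1.037 0.501 0.   ]] side [[0.55  0.505 0.   ]
 [0.543 0.416 0.   ]
 [0.766 0.186 0.   ]]
row [-0.4981  0.1484  0.0018] az -0.179 | now [ 0.5175 -0.3116  0.2288] [-180.     0.  -100.2] t 5.42
```

Call:
carry_out(
  rows=[
    [-0.05, 0.015, 0, 0, 0, 0],
    [-0.1, 0.03, 0, 0, 0, -0.09],
    [-0.16, 0.048, 0, 0, 0, -0.179],
    [-0.22, 0.066, 0, 0, 0, -0.179],
    [-0.28, 0.083, 0, 0, 0, -0.179],
    [-0.34, 0.1, 0, 0, 0, -0.179],
    [-0.4, 0.12, 0, 0, 0, -0.179],
    [-0.45, 0.134, 0, 0, 0, -0.179],
  ],
)

```text
clock: 6.42
tool_pos: [0.4642, 0.1567, 0.2271]
orientation: [179.9, -0.1, -89.9]
force: [1.1, 0.6, 0.1]
opening: 0.0874
gripper_force: 0.0
```

Call:
carry_out(
  rows=[
    [0.025, 0.001, 0, 0, 0, 0],
    [0.03, 0.001, 0, 0, 0, 0],
    [0.03, 0.001, 0, 0, 0, 0],
  ],
)

```text
clock: 6.8
tool_pos: [0.4644, 0.1245, 0.2277]
orientation: [179.9, -0.1, -90.0]
force: [-0.7, 0.3, -0.3]
opening: 0.088
gripper_force: 0.0
```

Run:
```python
from h import *
im,T=snap('wrist','w4'); np.save('T4.npy',T); goto(.46,.205,.227,-90)
```

```text
row [-0.0804  0.0046  0.0009] az -0.001 | now [0.4646 0.1246 0.2279] [180.  -0. -90.] t 6.85
```

View pics/w4.png

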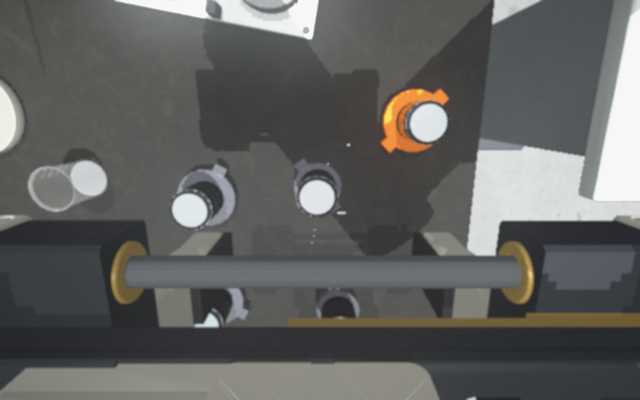

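Wrist view: a small cell at (317,190), a large cell at (200,200), and the orange look-alike at (415,120). I stepped the wrong way along tool x, so I move back to see the lugs better.

Call:
carry_out(
  rows=[
    [-0.05, -0.02, 0, 0, 0, 0],
    [-0.075, -0.04, 0, 0, 0, 0],
    [-0.075, -0.04, 0, 0, 0, 0],
    [-0.075, -0.04, 0, 0, 0, 0],
  ],
)

```text
clock: 7.35
tool_pos: [0.5043, 0.1997, 0.228]
orientation: [179.9, -0.0, -90.0]
force: [0.3, 0.4, -0.0]
opening: 0.0875
gripper_force: 0.0
```

Run:
```python
from h import *
im,T=snap('wrist','w5'); np.save('T5.npy',T)
cv2.imwrite('pics/w5c.png',cv2.resize(im[30:210,190:480],None,fx=2.7,fy=2.7,interpolation=cv2.INTER_CUBIC))
```

```text
(no output)
```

View pics/w5c.png

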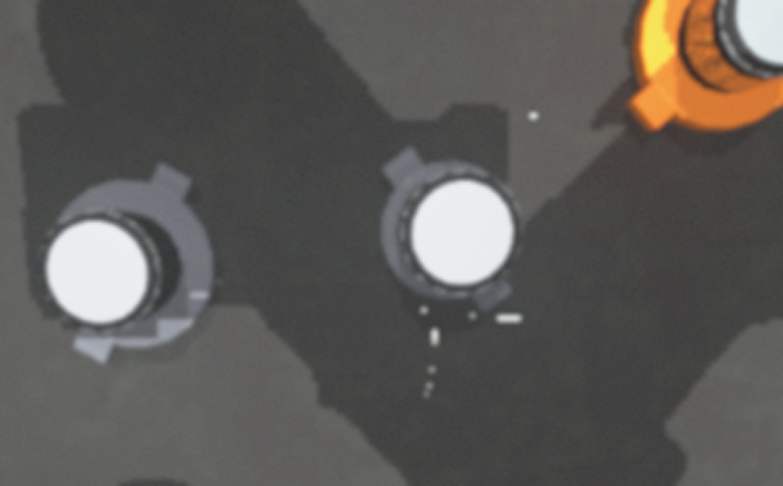

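Crop: the large cell's lens is at (98,270) with lug ends at (176,171) and (90,355). The small cell's lens is at (463,232) with lug ends at (398,159) and (497,300).

```bash
cat >> h.py <<'E'
def lens(im,T,z=.066,lo=190):
    "white lens discs -> world xy"
    m=cv2.inRange(im,(lo,lo,lo),(255,255,255)); out=[]
    k,l,st,ce=cv2.connectedComponentsWithStats(m)
    for i in range(1,k):
        x,y,w,h,a=st[i]
        if 500<a<3000 and abs(w/h-1)<.25 and a>.68*w*h: out.append((ce[i].round(1),w,h,ray('wrist',[ce[i]],z,T)[0,:2].round(4)))
    return out
def lugs(pts,T,z=.018):
    p=ray('wrist',pts,z,T)[:,:2]; d=p[0]-p[1]
    print('mid',p.mean(0).round(4),'span',np.linalg.norm(d).round(4),'yaw',np.degrees(np.arctan2(d[1],d[0])).round(1))
E
python3 - <<'E'
from h import *
T=np.load('T5.npy'); im=cv2.imread('pics/w5.png')
for l in lens(im,T): print(l)
f=lambda *p:np.array(p)/2.7+[190,30]
lugs(f((176,171),(90,355)),T); lugs(f((398,159),(497,300)),T)
E
```

```text
(array([481.8,  31.8]), np.int32(38), np.int32(41), array([0.3681, 0.0675]))
(array([113.9, 108.9]), np.int32(37), np.int32(37), array([0.6902, 0.1312]))
(array([360.7, 115.6]), np.int32(37), np.int32(38), array([0.4692, 0.1369]))
(array([225.5, 130.2]), np.int32(36), np.int32(37), array([0.5916, 0.1498]))
mid [0.5906 0.1504] span 0.0791 yaw -118.1
mid [0.4686 0.1374] span 0.0656 yaw -53.2
```

```bash
python3 -c "
from h import *
goto(.469,.137,.031,-110)"
```

```text
row [0.0625 0.0352 0.1973] az 0.349 | now [0.5042 0.1995 0.2283] [180.  -0. -90.] t 7.4
```

Call:
carry_out(
  rows=[
    [0.03, 0.017, 0, 0, 0, 0.175],
    [0.0625, 0.035, 0.02, 0, 0, 0.349],
    [0.0625, 0.035, 0.07, 0, 0, 0.349],
    [0.0625, 0.035, 0.12, 0, 0, 0.349],
    [0.0625, 0.035, 0.16, 0, 0, 0.349],
    [0.0625, 0.035, 0.185, 0, 0, 0.349],
    [0.0625, 0.035, 0.197, 0, 0, 0.349],
    [0.0625, 0.035, 0.197, 0, 0, 0.349],
  ],
)

```text
clock: 8.4
tool_pos: [0.4694, 0.1373, 0.0316]
orientation: [180.0, -0.0, -110.0]
force: [0.8, -0.0, 0.4]
opening: 0.0879
gripper_force: 0.0
```

Call:
carry_out(
  rows=[
    [0, 0, 0, 0, 0, 0],
    [0, 0, 0, 0, 0, 0],
    [0, 0, 0, 0, 0, 0],
    [0, 0, 0, 0, 0, 0],
    [0, 0, 0, 0, 0, 0],
    [0, 0, 0, 0, 0, 0],
    [0, 0, 0, 0, 0, 0],
    [0, 0, 0, 0, 0, 0],
  ],
  grip=-1,
)

```text
clock: 9.4
tool_pos: [0.4696, 0.1378, 0.0316]
orientation: [180.0, -0.0, -109.9]
force: [-1.7, 0.8, 2.3]
opening: 0.0391
gripper_force: 30.0
```

Call:
carry_out(
  rows=[
    [0, 0, -0.03, 0, 0, 0],
    [0, 0, -0.07, 0, 0, 0],
    [0, 0, -0.1, 0, 0, 0],
    [0, 0, -0.1, 0, 0, 0],
    [0, 0, -0.1, 0, 0, 0],
  ],
)

```text
clock: 10.02
tool_pos: [0.4688, 0.1373, 0.1306]
orientation: [179.9, -0.1, -110.0]
force: [0.7, -0.0, -2.7]
opening: 0.0394
gripper_force: 30.0
```

Run:
```python
from h import *
d=np.load('car.npz'); goto(*d['sb'],.1,-71)
```

```text
row [ 0.2787 -0.1305  0.0306] az -0.68 | now [0.4688 0.1373 0.1306] [ 1.799e+02 -1.000e-01 -1.100e+02] t 10.03
```

Call:
carry_out(
  rows=[
    [0.05, -0.023, 0, 0, 0, -0.17],
    [0.105, -0.049, 0, 0, 0, -0.34],
    [0.16, -0.075, 0, 0, 0, -0.51],
    [0.215, -0.1, 0, 0, 0, -0.68],
    [0.26, -0.122, 0, 0, 0, -0.68],
    [0.279, -0.1305, 0, 0, 0, -0.68],
    [0.279, -0.1305, 0, 0, 0, -0.68],
    [0.279, -0.1305, 0, 0, 0, -0.68],
  ],
)

```text
clock: 11.02
tool_pos: [0.4963, -0.1689, 0.1302]
orientation: [179.9, 0.1, -71.0]
force: [0.1, 0.6, -2.3]
opening: 0.0394
gripper_force: 30.0
```

Run:
```python
from h import *
d=np.load('car.npz'); goto(*d['sb'],.056,-71)
```

```text
row [0.0003 0.0001 0.0742] az -0.0 | now [ 0.4963 -0.1689  0.1302] [ 1.799e+02  1.000e-01 -7.100e+01] t 11.03
```

Call:
carry_out(
  rows=[
    [0, 0, 0.03, 0, 0, 0],
    [0, 0, 0.055, 0, 0, 0],
    [0, 0, 0.066, 0, 0, 0],
    [0, 0, 0.071, 0, 0, 0],
    [0, 0, 0.075, 0, 0, 0],
    [0, 0, 0.079, 0, 0, 0],
    [0, 0, 0.081, 0, 0, 0],
    [0, 0, 0.081, 0, 0, 0],
  ],
)

```text
clock: 12.02
tool_pos: [0.4971, -0.1691, 0.0506]
orientation: [-180.0, -0.0, -71.0]
force: [-0.1, -0.6, -1.9]
opening: 0.0396
gripper_force: 30.0
```

Call:
carry_out(
  rows=[
    [0, 0, 0.002, 0, 0, 0],
    [0, 0, 0.004, 0, 0, 0],
    [0, 0, 0.006, 0, 0, 0],
    [0, 0, 0.006, 0, 0, 0],
  ],
)

```text
clock: 12.52
tool_pos: [0.497, -0.1691, 0.0443]
orientation: [180.0, 0.0, -71.0]
force: [-0.4, 0.3, -2.8]
opening: 0.0396
gripper_force: 30.0
```

Call:
carry_out(
  rows=[
    [0, 0, 0.003, 0, 0, 0],
    [0, 0, 0.005, 0, 0, 0],
    [0, 0, 0.007, 0, 0, 0],
    [0, 0, 0.007, 0, 0, 0],
  ],
)

```text
clock: 13.02
tool_pos: [0.4972, -0.1691, 0.0377]
orientation: [180.0, -0.0, -71.0]
force: [-0.5, -1.2, 1.4]
opening: 0.0396
gripper_force: 30.0
```

Cell 1 is down on the floor. I release and go to the second look.

Call:
carry_out(
  rows=[
    [0, 0, 0, 0, 0, 0],
    [0, 0, 0, 0, 0, 0],
    [0, 0, 0, 0, 0, 0],
    [0, 0, -0.03, 0, 0, 0],
    [0, 0, -0.08, 0, 0, 0],
    [0, 0, -0.14, 0, 0, 0],
    [0, 0, -0.19, 0, 0, 0],
    [0, 0, -0.19, 0, 0, 0],
  ],
  grip=0.35,
)

```text
clock: 14.02
tool_pos: [0.4995, -0.1693, 0.2322]
orientation: [-179.5, -0.2, -71.0]
force: [0.5, 0.5, -1.2]
opening: 0.0591
gripper_force: 0.0
```

Run:
```python
from h import *
goto(.56,.21,.228,-90)
```

```text
row [-0.3388 -0.181   0.0042] az 0.332 | now [ 0.4995 -0.1693  0.2322] [-179.5   -0.2  -71. ] t 14.03
```

Call:
carry_out(
  rows=[
    [-0.05, -0.027, 0, 0, 0, 0.16],
    [-0.1, -0.053, 0, 0, 0, 0.332],
    [-0.155, -0.083, 0, 0, 0, 0.332],
    [-0.21, -0.112, 0, 0, 0, 0.332],
    [-0.265, -0.141, 0, 0, 0, 0.332],
    [-0.31, -0.166, 0, 0, 0, 0.332],
    [-0.339, -0.181, 0, 0, 0, 0.332],
    [-0.339, -0.181, 0, 0, 0, 0.332],
  ],
  grip=1,
)

```text
clock: 15.02
tool_pos: [0.5574, 0.2124, 0.2258]
orientation: [179.9, -0.1, -89.9]
force: [-0.7, -1.3, -1.0]
opening: 0.0877
gripper_force: 0.0
```

Run:
```python
from h import *
im,T=snap('wrist','w6'); np.save('T6.npy',T)
for l in lens(im,T): print(l)
goto(.591,.150,.031,-45)
```

```text
(array([548.3,  16.7]), np.int32(38), np.int32(37), array([0.3679, 0.0684]))
(array([161.2,  96. ]), np.int32(37), np.int32(39), array([0.6987, 0.1331]))
(array([283.3, 115.7]), np.int32(37), np.int32(38), array([0.5916, 0.1497]))
row [ 0.0612 -0.0337  0.195 ] az -0.784 | now [0.5572 0.2111 0.226 ] [ 1.799e+02 -1.000e-01 -8.990e+01] t 15.07
```

Call:
carry_out(
  rows=[
    [0.02, -0.011, 0, 0, 0, -0.17],
    [0.04, -0.022, 0, 0, 0, -0.35],
    [0.061, -0.034, 0.01, 0, 0, -0.53],
    [0.061, -0.034, 0.05, 0, 0, -0.7],
    [0.061, -0.034, 0.1, 0, 0, -0.784],
    [0.061, -0.034, 0.15, 0, 0, -0.784],
    [0.061, -0.034, 0.185, 0, 0, -0.784],
    [0.061, -0.034, 0.195, 0, 0, -0.784],
  ],
)

```text
clock: 16.08
tool_pos: [0.59, 0.1474, 0.0301]
orientation: [179.7, 0.1, -45.2]
force: [0.5, 0.6, -0.3]
opening: 0.0877
gripper_force: 0.0
```

Call:
carry_out(
  rows=[
    [0, 0, 0, 0, 0, 0],
    [0, 0, 0, 0, 0, 0],
    [0, 0, 0, 0, 0, 0],
    [0, 0, 0, 0, 0, 0],
    [0, 0, 0, 0, 0, 0],
    [0, 0, 0, 0, 0, 0],
    [0, 0, 0, 0, 0, 0],
    [0, 0, 0, 0, 0, 0],
  ],
  grip=-1,
)

```text
clock: 17.08
tool_pos: [0.5921, 0.1497, 0.0329]
orientation: [-180.0, -0.0, -45.1]
force: [-1.1, 0.6, 3.8]
opening: 0.0393
gripper_force: 30.0
```

Call:
carry_out(
  rows=[
    [0, 0, -0.03, 0, 0, 0],
    [0, 0, -0.07, 0, 0, 0],
    [0, 0, -0.1, 0, 0, 0],
    [0, 0, -0.1, 0, 0, 0],
    [0, 0, -0.1, 0, 0, 0],
  ],
)

```text
clock: 17.7
tool_pos: [0.5907, 0.149, 0.1312]
orientation: [179.9, 0.1, -45.1]
force: [0.1, -0.5, -2.3]
opening: 0.0395
gripper_force: 30.0
```

Run:
```python
from h import *
d=np.load('car.npz'); goto(*d['lb'],.1,-133.6)
```

```text
row [0.2408 0.2342 0.0312] az 1.544 | now [0.5907 0.149  0.1312] [ 1.799e+02  1.000e-01 -4.510e+01] t 17.7
```

Call:
carry_out(
  rows=[
    [0.01, 0.01, 0, 0, 0, 0.17],
    [0.02, 0.02, 0, 0, 0, 0.35],
    [0.04, 0.05, 0, 0, 0, 0.52],
    [0.06, 0.08, 0, 0, 0, 0.7],
    [0.085, 0.11, 0, 0, 0, 0.87],
    [0.11, 0.14, 0, 0, 0, 1.05],
    [0.14, 0.17, 0, 0, 0, 1.22],
    [0.17, 0.195, 0, 0, 0, 1.39],
  ],
)

```text
clock: 18.7
tool_pos: [0.5722, -0.11, 0.1307]
orientation: [179.8, -0.1, -125.1]
force: [1.2, 0.6, -1.7]
opening: 0.0394
gripper_force: 30.0
```

Run:
```python
from h import *
d=np.load('car.npz'); goto(*d['lb'],.131,-133.6)
```

```text
row [ 0.0499 -0.0626 -0.0003] az 0.149 | now [ 0.5722 -0.11    0.1307] [ 1.798e+02 -1.000e-01 -1.251e+02] t 18.7
```

Call:
carry_out(
  rows=[
    [0.03, -0.035, 0, 0, 0, 0.149],
    [0.05, -0.0625, 0, 0, 0, 0.149],
    [0.05, -0.0625, 0, 0, 0, 0.149],
    [0.05, -0.0625, 0, 0, 0, 0.149],
    [0.05, -0.0625, 0, 0, 0, 0.149],
  ],
)

```text
clock: 19.32
tool_pos: [0.5961, -0.1845, 0.1319]
orientation: [179.9, -0.0, -133.2]
force: [0.2, 0.4, -1.9]
opening: 0.0394
gripper_force: 30.0
```

Call:
carry_out(
  rows=[
    [0, 0, 0.03, 0, 0, 0],
    [0, 0, 0.055, 0, 0, 0],
    [0, 0, 0.066, 0, 0, 0],
    [0, 0, 0.071, 0, 0, 0],
    [0, 0, 0.075, 0, 0, 0],
    [0, 0, 0.078, 0, 0, 0],
    [0, 0, 0.079, 0, 0, 0],
    [0, 0, 0.079, 0, 0, 0],
  ],
)

```text
clock: 20.32
tool_pos: [0.5967, -0.1854, 0.0538]
orientation: [-180.0, 0.0, -133.3]
force: [-1.1, 0.3, -1.6]
opening: 0.0395
gripper_force: 30.0
```

Run:
```python
from h import *
d=np.load('car.npz'); goto(*d['lb'],.0389,-133.6)
```

```text
row [0.0024 0.0005 0.0149] az 0.006 | now [ 0.5967 -0.1854  0.0538] [-180.     0.  -133.3] t 20.32
```

Call:
carry_out(
  rows=[
    [0.002, 0.0005, 0.001, 0, 0, 0.006],
    [0.002, 0.0005, 0.003, 0, 0, 0.006],
    [0.002, 0.0005, 0.005, 0, 0, 0.006],
    [0.002, 0.0005, 0.007, 0, 0, 0.006],
    [0.002, 0.0005, 0.008, 0, 0, 0.006],
    [0.002, 0.0005, 0.008, 0, 0, 0.006],
  ],
)

```text
clock: 21.08
tool_pos: [0.5948, -0.1864, 0.0454]
orientation: [180.0, -0.0, -133.6]
force: [0.4, 0.1, -2.7]
opening: 0.0394
gripper_force: 30.0
```

Call:
carry_out(
  rows=[
    [0, 0, 0.003, 0, 0, 0],
    [0, 0, 0.005, 0, 0, 0],
    [0, 0, 0.007, 0, 0, 0],
    [0, 0, 0.007, 0, 0, 0],
  ],
)

```text
clock: 21.58
tool_pos: [0.5949, -0.1865, 0.0389]
orientation: [-180.0, -0.0, -133.6]
force: [-1.6, 0.5, 2.7]
opening: 0.0395
gripper_force: 30.0
```

Call:
carry_out(
  rows=[
    [0, 0, 0, 0, 0, 0],
    [0, 0, 0, 0, 0, 0],
    [0, 0, 0, 0, 0, 0],
    [0, 0, -0.03, 0, 0, 0],
    [0, 0, -0.08, 0, 0, 0],
    [0, 0, -0.14, 0, 0, 0],
    [0, 0, -0.19, 0, 0, 0],
    [0, 0, -0.19, 0, 0, 0],
  ],
  grip=0.35,
)

```text
clock: 22.58
tool_pos: [0.5973, -0.1869, 0.2338]
orientation: [-179.6, 0.3, -133.6]
force: [-0.6, 0.0, -0.0]
opening: 0.0592
gripper_force: 0.0
```

Run:
```python
from h import *
goto(.51,.305,.228,-90)
```

```text
row [-0.2962  0.4023  0.0058] az -0.761 | now [ 0.5973 -0.1869  0.2338] [-179.6    0.3 -133.6] t 22.57
```

Call:
carry_out(
  rows=[
    [-0.033, 0.045, 0, 0, 0, -0.1],
    [-0.066, 0.09, 0, 0, 0, -0.27],
    [-0.1, 0.136, 0, 0, 0, -0.44],
    [-0.133, 0.181, 0, 0, 0, -0.6],
    [-0.166, 0.226, 0, 0, 0, -0.761],
    [-0.2, 0.272, 0, 0, 0, -0.761],
    [-0.233, 0.317, 0, 0, 0, -0.761],
    [-0.266, 0.362, 0, 0, 0, -0.761],
  ],
  grip=1,
)

```text
clock: 23.58
tool_pos: [0.5153, 0.2575, 0.2279]
orientation: [180.0, -0.0, -90.0]
force: [0.9, -0.2, -0.4]
opening: 0.0878
gripper_force: 0.0
```

Call:
carry_out(
  rows=[
    [-0.04, 0.01, 0, 0, 0, 0],
    [-0.05, 0.009, 0, 0, 0, 0],
    [-0.05, 0.009, 0, 0, 0, 0],
    [-0.05, 0.009, 0, 0, 0, 0],
  ],
)

```text
clock: 24.08
tool_pos: [0.5073, 0.3047, 0.2283]
orientation: [180.0, -0.0, -90.1]
force: [-0.8, -0.2, 0.3]
opening: 0.0874
gripper_force: 0.0
```

Run:
```python
from h import *
im,T=snap('wrist','w7'); np.save('T7.npy',T); print(T[:3,3])
for l in lens(im,T): print(l)
cv2.imwrite('pics/w7c.png',cv2.resize(im[30:230,200:470],None,fx=2.9,fy=2.9,interpolation=cv2.INTER_CUBIC))
```

```text
[0.5073193  0.30470968 0.22826509]
(array([232.2, 152.9]), np.int32(36), np.int32(35), array([0.59  , 0.2754]))
(array([397.1, 211.1]), np.int32(34), np.int32(33), array([0.4346, 0.3316]))
```

View pics/w7c.png

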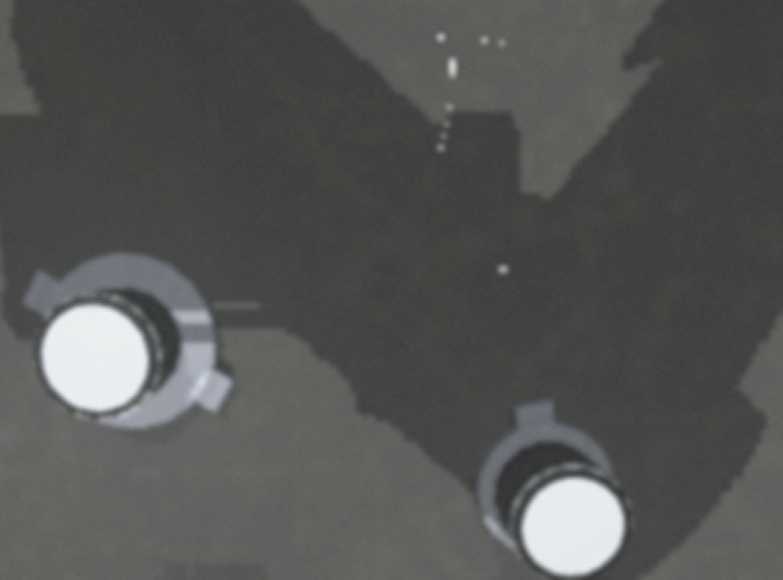

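Crop: the large cell's lens is at (96,357) with lug ends at (31,285) and (225,396). The small cell's lens is at (573,526) with its visible lug end at (534,405). The small cell has been knocked about 5 cm aside.

Run:
```python
from h import *
T=np.load('T7.npy'); f=lambda *p:np.array(p)/2.9+[200,30]
lugs(f((31,285),(225,396)),T)
p=ray('wrist',f((534,405)),.018,T)[0,:2]; d=p-[.4346,.3316]; print(np.linalg.norm(d),np.degrees(np.arctan2(d[1],d[0])))
goto(.59,.275,.031,-30)
```

```text
mid [0.5889 0.2756] span 0.0795 yaw -30.5
0.032849184939035804 -80.32069048644733
row [ 0.0295 -0.0826  0.1974] az -1.049 | now [0.5074 0.3046 0.2284] [180.   -0.  -90.1] t 24.12
```

Run:
```python
from h import *
print('bottles',ray('side',[(233,248)],0).round(3),'cap',ray('wrist',[(180,35)],.2,tool({'orientation':[179.9,0,-90],'tool_pos':[.6746,0,.2256]})).round(3))
goto(.5897,.2755,.031,-174.5)
```

```text
bottles [[0.755 0.221 0.   ]] cap [[ 0.744 -0.103  0.2  ]]
row [ 0.029  -0.0823  0.1974] az 1.473 | now [0.5074 0.3046 0.2284] [180.   -0.  -90.1] t 24.12
```

Call:
carry_out(
  rows=[
    [0.005, -0.014, 0, 0, 0, 0.18],
    [0.01, -0.028, 0, 0, 0, 0.36],
    [0.015, -0.042, 0, 0, 0, 0.54],
    [0.02, -0.056, 0, 0, 0, 0.72],
    [0.025, -0.07, 0, 0, 0, 0.9],
    [0.029, -0.0825, 0, 0, 0, 1.08],
    [0.029, -0.0825, 0, 0, 0, 1.26],
    [0.029, -0.0825, 0, 0, 0, 1.44],
  ],
)

```text
clock: 25.12
tool_pos: [0.5901, 0.2753, 0.2286]
orientation: [-180.0, -0.0, -173.0]
force: [0.1, 0.1, 0.3]
opening: 0.0878
gripper_force: 0.0
```

Run:
```python
from h import *
goto(.5897,.2755,.031,-174.5)
```

```text
row [0.0004 0.0002 0.1976] az 0.027 | now [0.5901 0.2753 0.2286] [-180.   -0. -173.] t 25.12
```

Call:
carry_out(
  rows=[
    [0, 0, 0.04, 0, 0, 0.027],
    [0, 0, 0.09, 0, 0, 0.027],
    [0, 0, 0.14, 0, 0, 0.027],
    [0, 0, 0.18, 0, 0, 0.027],
    [0, 0, 0.197, 0, 0, 0.027],
    [0, 0, 0.197, 0, 0, 0.027],
  ],
)

```text
clock: 25.88
tool_pos: [0.5897, 0.276, 0.0311]
orientation: [-179.9, -0.1, -174.1]
force: [0.9, 0.5, 0.6]
opening: 0.0874
gripper_force: 0.0
```

Call:
carry_out(
  rows=[
    [0, 0, 0, 0, 0, 0],
    [0, 0, 0, 0, 0, 0],
    [0, 0, 0, 0, 0, 0],
    [0, 0, 0, 0, 0, 0],
    [0, 0, 0, 0, 0, 0],
    [0, 0, 0, 0, 0, 0],
    [0, 0, 0, 0, 0, 0],
    [0, 0, 0, 0, 0, 0],
  ],
  grip=-1,
)

```text
clock: 26.88
tool_pos: [0.5897, 0.2768, 0.0316]
orientation: [-180.0, -0.0, -174.1]
force: [-0.7, -0.4, 2.7]
opening: 0.0391
gripper_force: 30.0
```

Call:
carry_out(
  rows=[
    [0, 0, -0.03, 0, 0, 0],
    [0, 0, -0.07, 0, 0, 0],
    [0, 0, -0.1, 0, 0, 0],
    [0, 0, -0.1, 0, 0, 0],
    [0, 0, -0.1, 0, 0, 0],
  ],
)

```text
clock: 27.5
tool_pos: [0.5889, 0.2765, 0.1303]
orientation: [-180.0, -0.1, -174.1]
force: [-0.3, -0.1, -2.5]
opening: 0.0391
gripper_force: 30.0
```

Run:
```python
from h import *
d=np.load('car.npz'); goto(*d['la'],.13,-170)
```

```text
row [ 1.540e-02 -3.692e-01  3.000e-04] az -0.071 | now [0.5889 0.2765 0.1303] [-1.800e+02 -1.000e-01 -1.741e+02] t 27.5
```

Call:
carry_out(
  rows=[
    [0.002, -0.05, 0, 0, 0, -0.03],
    [0.0045, -0.11, 0, 0, 0, -0.078],
    [0.007, -0.17, 0, 0, 0, -0.078],
    [0.0095, -0.23, 0, 0, 0, -0.078],
    [0.012, -0.29, 0, 0, 0, -0.078],
    [0.0145, -0.345, 0, 0, 0, -0.078],
    [0.0154, -0.369, 0, 0, 0, -0.078],
    [0.0154, -0.369, 0, 0, 0, -0.078],
  ],
)

```text
clock: 28.5
tool_pos: [0.6114, -0.0938, 0.1295]
orientation: [180.0, -0.2, -169.8]
force: [0.3, -0.6, -2.5]
opening: 0.0397
gripper_force: 30.0
```

Call:
carry_out(
  rows=[
    [0, 0, 0.03, 0, 0, 0],
    [0, 0, 0.055, 0, 0, 0],
    [0, 0, 0.066, 0, 0, 0],
    [0, 0, 0.071, 0, 0, 0],
    [0, 0, 0.075, 0, 0, 0],
    [0, 0, 0.077, 0, 0, 0],
    [0, 0, 0.077, 0, 0, 0],
  ],
)

```text
clock: 29.38
tool_pos: [0.6128, -0.0918, 0.0549]
orientation: [-180.0, 0.0, -169.6]
force: [0.6, 0.1, -2.6]
opening: 0.0395
gripper_force: 30.0
```

Run:
```python
from h import *
d=np.load('car.npz'); goto(*d['la'],.0376,-169.6)
```

```text
row [ 0.0012 -0.0004  0.0173] az 0.0 | now [ 0.6128 -0.0918  0.0549] [-180.     0.  -169.6] t 29.38
```

Call:
carry_out(
  rows=[
    [0.001, 0, 0.002, 0, 0, 0],
    [0.001, 0, 0.004, 0, 0, 0],
    [0.001, 0, 0.006, 0, 0, 0],
    [0.001, 0, 0.008, 0, 0, 0],
    [0.001, 0, 0.0095, 0, 0, 0],
    [0.001, 0, 0.0095, 0, 0, 0],
  ],
)

```text
clock: 30.12
tool_pos: [0.6115, -0.092, 0.0449]
orientation: [180.0, -0.0, -169.6]
force: [-0.2, -0.2, -1.4]
opening: 0.0395
gripper_force: 30.0
```

Call:
carry_out(
  rows=[
    [0, 0, 0.003, 0, 0, 0],
    [0, 0, 0.005, 0, 0, 0],
    [0, 0, 0.0072, 0, 0, 0],
    [0, 0, 0.0072, 0, 0, 0],
  ],
)

```text
clock: 30.62
tool_pos: [0.6116, -0.092, 0.0378]
orientation: [-180.0, -0.0, -169.6]
force: [0.0, -0.1, -1.8]
opening: 0.0395
gripper_force: 30.0
```

Call:
carry_out(
  rows=[
    [0, 0, 0.001, 0, 0, 0],
    [0, 0, 0.001, 0, 0, 0],
  ],
)

```text
clock: 30.88
tool_pos: [0.6117, -0.092, 0.0376]
orientation: [-180.0, 0.0, -169.6]
force: [-3.5, 0.3, 4.8]
opening: 0.0396
gripper_force: 30.0
```

Call:
carry_out(
  rows=[
    [0, 0, 0, 0, 0, 0],
    [0, 0, 0, 0, 0, 0],
    [0, 0, 0, 0, 0, 0],
    [0, 0, -0.03, 0, 0, 0],
    [0, 0, -0.08, 0, 0, 0],
    [0, 0, -0.14, 0, 0, 0],
    [0, 0, -0.19, 0, 0, 0],
    [0, 0, -0.19, 0, 0, 0],
  ],
  grip=0.35,
)

```text
clock: 31.88
tool_pos: [0.614, -0.092, 0.232]
orientation: [-179.9, 0.5, -169.6]
force: [-0.1, 0.2, -1.8]
opening: 0.0591
gripper_force: 0.0
```

Run:
```python
from h import *
goto(.50,.322,.228,-170)
```

```text
row [0.0371 0.4278 0.004 ] az 0.008 | now [ 0.614 -0.092  0.232] [-179.9    0.5 -169.6] t 31.88
```

Call:
carry_out(
  rows=[
    [0.005, 0.055, 0, 0, 0, 0],
    [0.01, 0.115, 0, 0, 0, 0],
    [0.015, 0.175, 0, 0, 0, 0],
    [0.02, 0.235, 0, 0, 0, 0],
    [0.025, 0.295, 0, 0, 0, 0],
    [0.03, 0.355, 0, 0, 0, 0],
    [0.036, 0.405, 0, 0, 0, 0],
    [0.036, 0.428, 0, 0, 0, 0],
  ],
  grip=1,
)

```text
clock: 32.88
tool_pos: [0.4976, 0.3246, 0.226]
orientation: [-180.0, -0.1, -169.5]
force: [0.2, -0.7, -0.4]
opening: 0.0874
gripper_force: 0.0
```

Call:
carry_out(
  rows=[
    [0, 0, 0, 0, 0, 0],
    [0, 0, 0, 0, 0, 0],
  ],
)

```text
clock: 33.12
tool_pos: [0.4989, 0.3216, 0.2264]
orientation: [-180.0, -0.0, -169.6]
force: [-0.7, -0.2, -0.2]
opening: 0.0876
gripper_force: 0.0
```

Run:
```python
from h import *
im,T=snap('wrist','w8'); np.save('T8.npy',T); print(T[:3,3])
L=lens(im,T)
for l in L: print(l)
cv2.imwrite('pics/w8c.png',cv2.resize(im[20:210,220:420],None,fx=3,fy=3,interpolation=cv2.INTER_CUBIC))
```

```text
[0.49894073 0.32162252 0.22639881]
(array([542.7,  81. ]), np.int32(52), np.int32(48), array([0.3741, 0.4937]))
(array([347.2, 116.5]), np.int32(39), np.int32(40), array([0.4345, 0.3318]))
```

View pics/w8c.png

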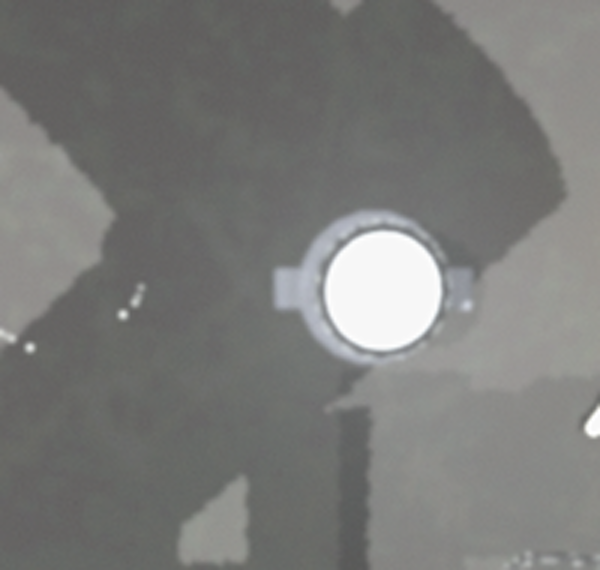

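The close crop shows the small cell's lens at (383,290) with lug ends at (274,289) and (473,289).

Run:
```python
from h import *
T=np.load('T8.npy'); f=lambda *p:np.array(p)/3+[220,20]
lugs(f((274,289),(473,289)),T); goto(.4345,.3315,.031,-169.6)
```

```text
mid [0.435  0.3325] span 0.0684 yaw -79.6
row [0.0617 0.0216 0.1956] az -0.001 | now [0.4991 0.3214 0.2266] [-180.    -0.  -169.6] t 33.17
```

Call:
carry_out(
  rows=[
    [0.04, 0.015, 0, 0, 0, 0],
    [0.062, 0.0218, 0.02, 0, 0, 0],
    [0.062, 0.0218, 0.07, 0, 0, 0],
    [0.062, 0.0218, 0.12, 0, 0, 0],
    [0.062, 0.0218, 0.165, 0, 0, 0],
    [0.062, 0.0218, 0.185, 0, 0, 0],
    [0.062, 0.0218, 0.1955, 0, 0, 0],
    [0.062, 0.0218, 0.1955, 0, 0, 0],
  ],
)

```text
clock: 34.17
tool_pos: [0.4343, 0.3321, 0.0313]
orientation: [-180.0, -0.0, -169.6]
force: [0.4, -0.6, 0.8]
opening: 0.0879
gripper_force: 0.0
```

Call:
carry_out(
  rows=[
    [0, 0, 0, 0, 0, 0],
    [0, 0, 0, 0, 0, 0],
    [0, 0, 0, 0, 0, 0],
    [0, 0, 0, 0, 0, 0],
    [0, 0, 0, 0, 0, 0],
    [0, 0, 0, 0, 0, 0],
    [0, 0, 0, 0, 0, 0],
    [0, 0, 0, 0, 0, 0],
  ],
  grip=-1,
)

```text
clock: 35.17
tool_pos: [0.4339, 0.3328, 0.0314]
orientation: [180.0, 0.0, -169.6]
force: [-0.3, 0.4, 1.5]
opening: 0.0397
gripper_force: 30.0
```

Call:
carry_out(
  rows=[
    [0, 0, -0.03, 0, 0, 0],
    [0, 0, -0.07, 0, 0, 0],
    [0, 0, -0.1, 0, 0, 0],
    [0, 0, -0.1, 0, 0, 0],
    [0, 0, -0.1, 0, 0, 0],
  ],
)

```text
clock: 35.8
tool_pos: [0.4333, 0.3322, 0.1304]
orientation: [-180.0, -0.1, -169.6]
force: [0.8, -0.6, -2.5]
opening: 0.0399
gripper_force: 30.0
```

Run:
```python
from h import *
d=np.load('car.npz'); goto(*d['sa'],.13,-112.5)
```

```text
row [-5.300e-03 -4.146e-01  4.000e-04] az -0.997 | now [0.4333 0.3322 0.1304] [-1.800e+02 -1.000e-01 -1.696e+02] t 35.8
```

Call:
carry_out(
  rows=[
    [0, -0.05, 0, 0, 0, -0.17],
    [-0.001, -0.11, 0, 0, 0, -0.34],
    [-0.002, -0.17, 0, 0, 0, -0.51],
    [-0.003, -0.23, 0, 0, 0, -0.68],
    [-0.004, -0.29, 0, 0, 0, -0.85],
    [-0.005, -0.345, 0, 0, 0, -0.997],
    [-0.0053, -0.395, 0, 0, 0, -0.997],
    [-0.0053, -0.4146, 0, 0, 0, -0.997],
  ],
)

```text
clock: 36.8
tool_pos: [0.513, -0.0769, 0.1295]
orientation: [179.8, -0.1, -112.6]
force: [0.1, 0.6, -2.1]
opening: 0.04
gripper_force: 30.0
```

Call:
carry_out(
  rows=[
    [0, 0, 0, 0, 0, 0],
    [0, 0, 0.03, 0, 0, 0],
    [0, 0, 0.055, 0, 0, 0],
    [0, 0, 0.066, 0, 0, 0],
    [0, 0, 0.071, 0, 0, 0],
    [0, 0, 0.075, 0, 0, 0],
    [0, 0, 0.077, 0, 0, 0],
    [0, 0, 0.077, 0, 0, 0],
  ],
)

```text
clock: 37.8
tool_pos: [0.5143, -0.0741, 0.0547]
orientation: [-180.0, 0.0, -112.5]
force: [-0.2, -0.6, -2.1]
opening: 0.0396
gripper_force: 30.0
```

Run:
```python
from h import *
d=np.load('car.npz'); goto(*d['sa'],.0375,-112.5)
```

```text
row [0.0009 0.0007 0.0172] az 0.001 | now [ 0.5143 -0.0741  0.0547] [-180.     0.  -112.5] t 37.8
```

Call:
carry_out(
  rows=[
    [0.001, 0.0007, 0.002, 0, 0, 0],
    [0.001, 0.0007, 0.004, 0, 0, 0],
    [0.001, 0.0007, 0.006, 0, 0, 0],
    [0.001, 0.0007, 0.008, 0, 0, 0],
    [0.001, 0.0007, 0.0095, 0, 0, 0],
    [0.001, 0.0007, 0.0095, 0, 0, 0],
  ],
)

```text
clock: 38.55
tool_pos: [0.513, -0.0748, 0.0447]
orientation: [180.0, -0.0, -112.5]
force: [0.1, -0.1, -1.3]
opening: 0.0395
gripper_force: 30.0
```

Call:
carry_out(
  rows=[
    [0, 0, 0, 0, 0, 0],
    [0, 0, 0, 0, 0, 0],
  ],
)

```text
clock: 38.8
tool_pos: [0.5131, -0.0748, 0.0449]
orientation: [-180.0, 0.0, -112.5]
force: [-0.6, 0.7, -2.7]
opening: 0.0392
gripper_force: 30.0
```

Call:
carry_out(
  rows=[
    [0, 0, 0.003, 0, 0, 0],
    [0, 0, 0.005, 0, 0, 0],
    [0, 0, 0.0072, 0, 0, 0],
    [0, 0, 0.0082, 0, 0, 0],
    [0, 0, 0.0082, 0, 0, 0],
  ],
)

```text
clock: 39.42
tool_pos: [0.513, -0.0748, 0.0373]
orientation: [-180.0, -0.0, -112.4]
force: [-3.5, 0.7, 8.5]
opening: 0.0393
gripper_force: 30.0
```

Down on the floor. I release, rise and check all four from above.

Call:
carry_out(
  rows=[
    [0, 0, 0, 0, 0, 0],
    [0, 0, 0, 0, 0, 0],
    [0, 0, 0, 0, 0, 0],
    [0, 0, -0.03, 0, 0, 0],
    [0, 0, -0.08, 0, 0, 0],
    [0, 0, -0.14, 0, 0, 0],
    [0, 0, -0.19, 0, 0, 0],
    [0, 0, -0.19, 0, 0, 0],
  ],
  grip=0.35,
)

```text
clock: 40.42
tool_pos: [0.5154, -0.0746, 0.2311]
orientation: [-179.6, 0.2, -112.4]
force: [-1.4, -0.5, 0.2]
opening: 0.059
gripper_force: 0.0
```

Run:
```python
from h import *
goto(.549,-.095,.228,-100.2)
```

```text
row [ 0.006  -0.0388  0.0031] az -0.214 | now [ 0.5154 -0.0746  0.2311] [-179.6    0.2 -112.4] t 40.42
```

Call:
carry_out(
  rows=[
    [-0.002, -0.02, 0, 0, 0, -0.1],
    [-0.005, -0.04, 0, 0, 0, -0.214],
    [-0.005, -0.04, 0, 0, 0, -0.214],
    [-0.005, -0.04, 0, 0, 0, -0.214],
  ],
  grip=1,
)

```text
clock: 40.92
tool_pos: [0.5512, -0.0854, 0.2257]
orientation: [179.9, -0.0, -100.3]
force: [-0.1, 0.1, -0.1]
opening: 0.0867
gripper_force: 0.0
```

Run:
```python
from h import *
im,T=snap('wrist','w9'); np.save('T9.npy',T); print(T[:3,3])
for l in lens(im,T,.072): print(l)
d=np.load('car.npz'); print({k:d[k].round(4).tolist() for k in('sa','sb','la','lb')})
cv2.imwrite('pics/w9c.png',cv2.resize(im[0:220,180:470],None,fx=2.7,fy=2.7,interpolation=cv2.INTER_CUBIC))
```

```text
[ 0.5511973  -0.08541304  0.22567317]
(array([249.9,  80.6]), np.int32(37), np.int32(40), array([ 0.5952, -0.1868]))
(array([366.4,  79.2]), np.int32(38), np.int32(40), array([ 0.4969, -0.1702]))
(array([255.5, 189.5]), np.int32(34), np.int32(34), array([ 0.6119, -0.0929]))
(array([364.2, 189.5]), np.int32(35), np.int32(34), array([ 0.5132, -0.0749]))
{'sa': [0.5133, -0.0747], 'sb': [0.4963, -0.1691], 'la': [0.6117, -0.0923], 'lb': [0.5948, -0.1868]}
```

View pics/w9c.png

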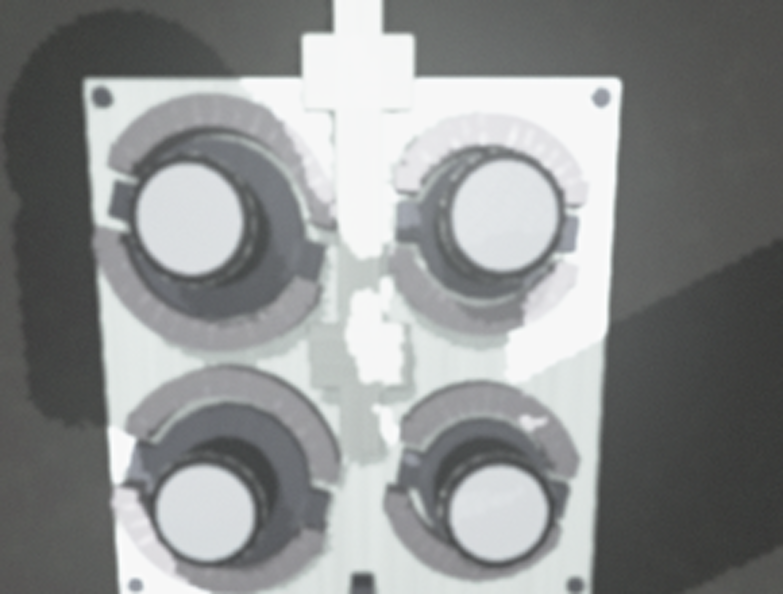

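The picture shows all four cells seated: lugs lie in the keyways, below the ring tops, at crop (120,200), (575,235), (140,460) and (560,495). The lens centres match the seats at z = 72 mm. The bar is open. Next I close it.

Run:
```python
from h import *
goto(.5196,-.3078,.0385,-100.2)
```

```text
row [ 0.2245 -0.0086  0.1875] az -0.001 | now [ 0.5512 -0.0854  0.226 ] [ 179.9   -0.  -100.3] t 40.98
```

Call:
carry_out(
  rows=[
    [0.055, -0.002, 0, 0, 0, 0],
    [0.115, -0.004, 0, 0, 0, 0],
    [0.17, -0.007, 0, 0, 0, 0],
    [0.215, -0.0086, 0, 0, 0, 0],
    [0.2245, -0.0086, 0.03, 0, 0, 0],
    [0.2245, -0.0086, 0.08, 0, 0, 0],
    [0.2245, -0.0086, 0.13, 0, 0, 0],
    [0.2245, -0.0086, 0.17, 0, 0, 0],
  ],
)

```text
clock: 41.98
tool_pos: [0.5196, -0.3075, 0.055]
orientation: [180.0, 0.0, -100.3]
force: [0.2, -1.0, 0.1]
opening: 0.0874
gripper_force: 0.0
```

Call:
carry_out(
  rows=[
    [0, 0, 0.0175, 0, 0, 0],
    [0, 0, 0.0175, 0, 0, 0],
  ],
)

```text
clock: 42.22
tool_pos: [0.5202, -0.3077, 0.0387]
orientation: [179.9, -0.0, -100.2]
force: [-0.0, -0.4, -0.1]
opening: 0.0876
gripper_force: 0.0
```

Call:
carry_out(
  rows=[
    [0, 0, 0, 0, 0, 0],
    [0, 0, 0, 0, 0, 0],
    [0, 0, 0, 0, 0, 0],
    [0, 0, 0, 0, 0, 0],
    [0, 0, 0, 0, 0, 0],
    [0, 0, 0, 0, 0, 0],
    [0, 0, 0, 0, 0, 0],
    [0, 0, 0, 0, 0, 0],
  ],
  grip=-1,
)

```text
clock: 43.22
tool_pos: [0.5196, -0.3077, 0.0389]
orientation: [179.9, 0.0, -100.2]
force: [-1.4, 0.6, 7.4]
opening: 0.0141
gripper_force: 30.0
```

Call:
carry_out(
  rows=[
    [0, 0, 0, 0, 0, 0],
    [0, 0, 0, 0, 0, 0],
    [0, 0, 0, 0, 0, 0],
  ],
)

```text
clock: 43.6
tool_pos: [0.5197, -0.3077, 0.039]
orientation: [179.9, 0.0, -100.2]
force: [-4.4, 2.6, 3.2]
opening: 0.014
gripper_force: 30.0
```

Call:
carry_out(
  rows=[
    [-0.008, 0, 0, 0, 0, 0],
    [-0.016, 0, 0, 0, 0, 0],
    [-0.024, 0, 0, 0, 0, 0],
    [-0.03, 0, 0, 0, 0, 0],
    [-0.036, 0, 0, 0, 0, 0],
    [-0.042, 0, 0, 0, 0, 0],
    [-0.046, 0, 0, 0, 0, 0],
    [-0.046, 0, 0, 0, 0, 0],
  ],
)

```text
clock: 44.6
tool_pos: [0.5281, -0.2623, 0.039]
orientation: [179.9, 0.0, -100.2]
force: [-5.6, 1.8, 2.5]
opening: 0.0137
gripper_force: 30.0
```

Call:
carry_out(
  rows=[
    [-0.002, 0, 0, 0, 0, 0],
    [-0.004, 0, 0, 0, 0, 0],
    [-0.006, 0, 0, 0, 0, 0],
    [-0.007, 0, 0, 0, 0, 0],
    [-0.007, 0, 0, 0, 0, 0],
  ],
)

```text
clock: 45.22
tool_pos: [0.5287, -0.2583, 0.0391]
orientation: [179.9, -0.2, -100.2]
force: [-6.8, -15.5, -0.0]
opening: 0.0139
gripper_force: 30.0
```

The bar is home: about 50 mm of travel and 15 N at the stop. I release, back off and check.

Call:
carry_out(
  rows=[
    [0, 0, 0, 0, 0, 0],
    [0, 0, 0, 0, 0, 0],
    [0, 0, 0, 0, 0, 0],
    [0, 0, -0.05, 0, 0, 0],
    [0, 0, -0.11, 0, 0, 0],
    [0, 0, -0.17, 0, 0, 0],
    [0, 0, -0.19, 0, 0, 0],
    [0, 0, -0.19, 0, 0, 0],
  ],
  grip=0.5,
)

```text
clock: 46.22
tool_pos: [0.5313, -0.2556, 0.2315]
orientation: [-179.7, 0.0, -100.2]
force: [0.2, -0.1, -1.2]
opening: 0.0659
gripper_force: 0.0
```

Call:
carry_out(
  rows=[
    [-0.05, 0, 0, 0, 0, 0],
    [-0.11, 0, 0, 0, 0, 0],
    [-0.175, 0, 0, 0, 0, 0],
    [-0.175, 0, 0, 0, 0, 0],
    [-0.175, 0, 0, 0, 0, 0],
  ],
)

```text
clock: 46.85
tool_pos: [0.5606, -0.083, 0.228]
orientation: [179.9, -0.0, -100.1]
force: [0.4, -0.2, 0.0]
opening: 0.0656
gripper_force: 0.0
```

Run:
```python
from h import *
im,T=snap('wrist','w10'); print(T[:3,3])
for l in lens(im,T,.072): print(l)
cv2.imwrite('pics/w10c.png',cv2.resize(im[0:220,180:470],None,fx=2.7,fy=2.7,interpolation=cv2.INTER_CUBIC))
```

```text
[ 0.56059885 -0.08297374  0.22796333]
(array([376.9,  74.6]), np.int32(38), np.int32(40), array([ 0.4969, -0.1703]))
(array([260.8,  75.7]), np.int32(37), np.int32(40), array([ 0.5952, -0.1868]))
(array([265.3, 184.4]), np.int32(34), np.int32(34), array([ 0.6119, -0.093 ]))
(array([373.5, 184.9]), np.int32(34), np.int32(33), array([ 0.5132, -0.0749]))
```

View pics/w10c.png

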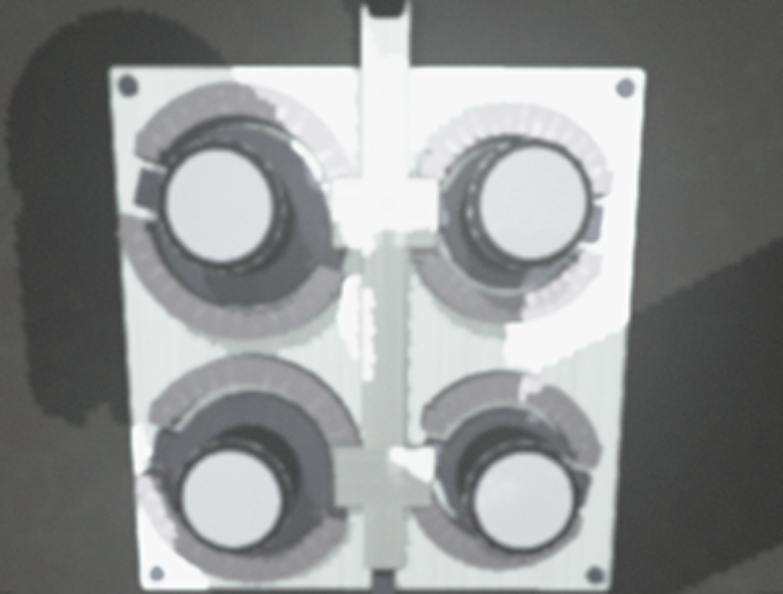

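The tabs lie over the inner lugs at crop (385,215) and (385,475). I compare the bar's position numerically with the start picture before closing.

Run:
```python
from h import *
d=np.load('car.npz'); y=float(d['yaw']); M=np.array([[np.cos(y),np.sin(y)],[-np.sin(y),np.cos(y)]])
def lim(f,T):  # tab top/bottom edge along a column by gradient near expected home
    im=cv2.cvtColor(cv2.imread(f),cv2.COLOR_BGR2GRAY); ys=np.arange(.02,.08,.0005)
    for x in(.013,-.013):
        P=np.array([[*carr([x,v]),.033] for v in ys]); q=proj('wrist',P,T).astype(np.float32)
        s=cv2.remap(im,q[None,:,0],q[None,:,1],cv2.INTER_LINEAR)[0].astype(float); g=np.gradient(s)
        i=np.argsort(-abs(g))[:8]; print(f,x,sorted(zip(ys[i].round(4),g[i].round(1))))
lim('pics/w1.png',np.load('T1.npy')); lim('pics/w10.png',tool())
```

```text
pics/w1.png 0.013 [(np.float64(0.02), np.float64(-7.0)), (np.float64(0.034), np.float64(7.0)), (np.float64(0.0595), np.float64(-7.5)), (np.float64(0.06), np.float64(-9.0)), (np.float64(0.0605), np.float64(-11.0)), (np.float64(0.061), np.float64(-12.0)), (np.float64(0.0615), np.float64(-13.0)), (np.float64(0.062), np.float64(-9.0))]
pics/w1.png -0.013 [(np.float64(0.0325), np.float64(-7.5)), (np.float64(0.033), np.float64(-7.5)), (np.float64(0.0345), np.float64(13.0)), (np.float64(0.035), np.float64(18.0)), (np.float64(0.0355), np.float64(11.0)), (np.float64(0.0375), np.float64(-12.0)), (np.float64(0.038), np.float64(-16.0)), (np.float64(0.0385), np.float64(-11.5))]
pics/w10.png 0.013 [(np.float64(0.0345), np.float64(8.0)), (np.float64(0.035), np.float64(9.0)), (np.float64(0.057), np.float64(-10.0)), (np.float64(0.0575), np.float64(-10.5)), (np.float64(0.058), np.float64(-11.5)), (np.float64(0.0585), np.float64(-10.0)), (np.float64(0.073), np.float64(7.0)), (np.float64(0.0735), np.float64(7.0))]
pics/w10.png -0.013 [(np.float64(0.033), np.float64(-10.5)), (np.float64(0.035), np.float64(15.0)), (np.float64(0.0355), np.float64(14.5)), (np.float64(0.036), np.float64(14.0)), (np.float64(0.0365), np.float64(10.0)), (np.float64(0.045), np.float64(-9.5)), (np.float64(0.0455), np.float64(-10.5)), (np.float64(0.046), np.float64(-9.0))]
```

The tab edge is at 35 mm now, the same as at the start to within 0.5 mm, so the bar is home. I hand in the job.

```bash
python3 -c "
from plant import workorder; print(workorder.close_job())"
```

```text
the job is handed in; nothing more can be done
None
```

The job is handed in: all four cells are down on the floors of seats of their own size, the bar is pushed fully home over their lugs, and the other things on the bench were left alone (about 47 s of the 210 s used).

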